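# Show the spark plug's electrodes to the inspection camera

### The arm

A 7-joint arm with a two-finger parallel gripper is mounted at the origin on the work surface. World frame = base frame: x ahead of the robot, y to its left, z up, the work surface at z = 0. Lengths are in m, angles in rad, forces in N, time in s.
With the tool pointing down it reaches from about 0.425 to 0.95 m from the base axis. Payload 16.7 kg.
Tool frame: the origin (TCP) lies at the very end of the fingers, on their centre line; the grasp point (between the pads) lies 19 mm behind it; z points along the fingers, y is the direction in which the jaws open and shut (so a half turn about z gives the same grasp; the last joint's range is limited). The gripper opens to 94 mm and grips with 3 to 60 N. Pads are 16 mm wide; open, the fingers measure 119 mm over their backs; the gripper's body (75 mm by 177 mm) begins 78 mm behind the grasp point.
Start: joints at [1.022, 0.426, 0.074, 1.606, -0.034, 1.111, -0.067], TCP at [0.262, -0.622, 0.205] pointing down, gripper open.
Joint ranges: [-2.85, 2.85], [-0.5, 2.14], [-1.23, 1.37], [0.21, 2.46], [-1.02, 4.16], [0.16, 2.05], [-2.73, 2.73]. Speed limits (rad/s): [1.89, 1.89, 2.39, 2.39, 3.01, 3.01, 3.01].

### API

Orientations are given as a 3x3 rotation matrix whose columns are the frame's x, y, z axes.
In Python, from station import robot gives the robot as it stands.
- The arm moves only by the tool play_rows, never from a script. Its argument "targets" is a list of rows, each a list of 3 entries, a list of its own where there are three numbers: the turn, a rotation vector about the tool's x, y, z in degrees, then the shift along the tool's x, y, z in cm, then the closure, from -1 (fully open) to 1 (shut). A call has 1 to 20 rows; each row is the pose to reach, as a shift and turn from the pose commanded when the call began, along the tool's axes at that moment; what a row does not reach only later rows make up. A row lasts 1/8 s, in which the tool goes at most 62.5 mm and 10.7 degrees, less where a joint would pass 70% of its speed; a pose out of reach is approached as far as the arm can. A call with a gripper value outside its range is refused whole. The fingers move at their own pace and stop on an object; the grip force is fixed at half the most. Time passes only in rows, so rows that repeat a pose let the fingers close. It gives the time, the measured TCP pose, the force and the opening at its end, in the units of the state.
- robot.get_state(): the state, without advancing time (a new reading comes with each control period).
- robot.camera(name): name is "side" or "top"; returns the picture (400x640x3 uint8, red, green, blue); there is no depth.
- robot.camera_params(name): a dict with "intrinsics" (3x3 intrinsics, pixels), "dist" ([k1, k2, p1, p2, k3] as OpenCV has them; the pictures are not rectified), "extrinsics" (4x4, takes a point from world to camera coordinates). Camera axes: x right, y down, z forward; pixel columns grow to the right and rows downward; lengths in m; the calibration is good to about 2 mm. A picture is of the moment at which its call begins. camera_params takes no time and is no camera call.
- robot.job_done(): hands the job in, once; it reports no verdict.
Trained networks look in the newest picture that a camera, given by its name, has taken for a name from the list of things; names that differ only in an ending like _2 or _b are one class to them, and where a whole thing is asked for, a point or a joint stands for the part that bears it (a point fixed in the world has none). Each returns a list of dicts, best first, with "p" (0 to 1); they miss things now and then, are a little off and sometimes report something else, mostly with a low value. They report only what shows in the picture. A call takes as long as a camera call. They do not tell look-alikes from the thing itself.
- robot.boxes_of(camera, target): "position" ([x, y, z] in m, in world coordinates, good to about 4 mm: the middle of the surface that is visible of it).
- robot.pinpoint(camera, target): "position" ([x, y, z] in m, in world coordinates, good to about 4 mm: a listed point, or the origin of a listed thing).
The state is a dict: "clock": time; "qpos": joint angles; "qvel": joint speeds; "effort": joint torques, N m; "tool_pos": TCP position; "tool_rot": TCP orientation; "contact_force": force on the tool from outside, world axes, zero at the start; "torque": the same for the moment, N m; "gripper_width": finger opening in m.
Only numpy, scipy, OpenCV 4.12 (cv2) and the standard library are available. Lean on these libraries where they do the work, as an engineer would, in place of code of your own. Each camera call takes 0.05 s, during which the arm holds its last target. There are 200 camera calls.

### The job

Read the engine's plug: the spark plug in the cylinder head is already unscrewed, so draw it straight up out of its hole and hold it in front of the inspection camera with the electrode end pointing straight down the lens, on the lens axis and about 60 mm from the glass. Finish while holding it still there in the air, touching nothing but your fingers; do not nudge the camera, and leave the bottle, the tape, the wheel and the block of spare plugs where they are.

Things in the scene. Friction and masses are not known exactly. Their poses are not given: they have to be found in the camera images.
- plug_insulator (a point): Middle of the white insulator (12 mm diameter, 28 mm long) of the spark plug in the engine's cylinder head: upright, terminal up (top 23 mm above here), not screwed in, 1 mm of play in its hole, 35 to 70 g. Below here: metal shoulder 15 to 18 mm down (17 mm wide), hexagon 18 to 27 mm (19 mm across flats), gasket to 29 mm, on the head. Pinch insulator (finger ends above the shoulder) or hexagon.
- plug_tip (a point): Electrode end of the same plug, on its axis, 45.5 mm from plug_insulator, below the 14 mm thread; hidden in the hole at the start. z axis: along the plug, from electrodes to terminal.
- engine: Finned aluminium model-aircraft engine on its plywood motor box, fixed. Origin on the bench right under the plug's axis; the plug's gasket seat, 160 mm up, is its highest point, so the plug is free all round. The hole is 20 mm deep. x axis: from propeller hub (115 mm before the origin) to motor box (to 201 mm behind, 112 mm wide and high). Silencer out to 84 mm on the -y side, 122 mm high.
- stand: Camera stand: steel foot 120 x 110 x 12 mm, origin near the middle of its underside, and an upright column (14 mm thick, 172 mm high) 46 mm out along its y axis. The camera barrel hangs beside the column over the origin, its pivot 88 to 138 mm up, and looks obliquely up along the stand's -x, roughly towards the robot. Height, tilt and heading differ each time; the clamps slip if the camera is pushed.
- lens (a point): Centre of the front glass of the inspection camera: a black barrel, 36 mm across at the lens end and 95 mm long, with a ring of small lights round the lens. z axis: out of the lens along its axis of view, 24 to 39 degrees from the vertical.
- focus (a point): Point in the air where the camera is sharp, on the lens axis 60 mm in front of lens (same axes): the electrode end belongs here, with the plug lying along the lens axis and its terminal away from the camera. Nothing stands within 50 mm of it.
- bottle: White plastic bottle, 72 mm diameter, 170 mm high, origin at the centre of its foot. Leave alone.
- tape: Roll of masking tape lying flat, 72 mm across, 24 mm high, origin at the centre of its underside. Leave alone.
- wheel: Black rubber-tyred model wheel lying flat, 70 mm across, 24 mm high, origin at the centre of its underside. Leave alone.
- spares: Wooden block 100 x 36 x 22 mm with two new spark plugs standing in it (74 mm high in all), origin at the centre of its underside, x along its length. Not the plug wanted: leave alone.
Not all that is in view belongs to the job. Of the things that look like the stand, the smallest one is meant.

How it is judged:
By the outcome, as a careful person would: the job done as asked, in the order asked, and still so for the second after the job is handed in, while the arm keeps its last pose, push and grip.
It also fails if it takes over 35 s, if anything falls off the work surface, if the arm or the gripper's body presses on something with over 40 N, if the wrist force passes 120 N, or if a joint passes its speed limit or range.

## Working session

There is one attempt and no reset: what is moved stays moved. The work goes in short steps, Python scripts to look and compute and a tool call to move; the robot and the scene stay as the last step left them, time stands still between calls to the robot, and variables do not carry over. Pictures are saved under pics/ and viewed, about 8 in all and at most 12, crops included, and the job is handed in when it is done.

Besides the shell and the picture viewer there is one more tool, called after ">>>" as name([rows], argument=value, ...), one row to a line, values as JSON. play_rows: Moves the arm, as the interface text tells. Its arguments: {"type":"object","properties":{"targets":{"type":"array","items":{"type":"array"}}},"required":["targets"]}

```bash
mkdir -p pics; ls; python3 - <<'E'
from station import robot
import cv2,numpy as np
np.set_printoptions(precision=4,suppress=True)
s=robot.get_state(); print(s['clock'],s['tool_pos'],s['tool_rot'],s['gripper_width'])
for c in ['side','top']:
    im=robot.camera(c); cv2.imwrite(f'pics/{c}0.png',im[:,:,::-1])
    p=robot.camera_params(c); print(c,p)
    for t in ['plug_insulator','engine','stand','lens','focus','bottle','tape','wheel','spares']:
        print(c,t,[(round(d['p'],2),np.round(d['position'],3).tolist()) for d in robot.pinpoint(c,t)][:4])
E
```

```text
pics
0.0 [ 0.2619 -0.6216  0.2048] [[ 0.9215  0.3883 -0.0006]
 [ 0.3883 -0.9215  0.0011]
 [-0.0001 -0.0013 -1.    ]] 0.09406439758059915
side {'intrinsics': array([[390.0315,   0.    , 312.9141],
       [  0.    , 390.0315, 198.1276],
       [  0.    ,   0.    ,   1.    ]]), 'dist': array([-0.0298,  0.    ,  0.    ,  0.    ,  0.    ]), 'extrinsics': array([[-0.972 , -0.2347, -0.0114,  0.5429],
       [-0.1646,  0.7149, -0.6796,  0.1956],
       [ 0.1676, -0.6587, -0.7335,  1.353 ],
       [ 0.    ,  0.    ,  0.    ,  1.    ]])}
side plug_insulator [(0.48, [0.646, -0.177, 0.19])]
side engine [(0.67, [0.651, -0.175, 0.001])]
side stand [(0.62, [0.804, 0.092, 0.002]), (0.6, [0.354, 0.429, 0.001]), (0.56, [0.607, 0.162, 0.003]), (0.42, [0.649, -0.176, 0.145])]
side lens [(0.75, [0.324, 0.422, 0.169]), (0.65, [0.779, 0.086, 0.164]), (0.57, [0.586, 0.164, 0.167])]
side focus [(0.72, [0.733, 0.076, 0.229]), (0.66, [0.559, 0.165, 0.22])]
side bottle [(0.8, [0.558, -0.467, 0.003])]
side tape [(0.5, [0.4, 0.264, 0.0])]
side wheel [(0.6, [0.45, 0.012, -0.004])]
side spares [(0.54, [0.605, 0.005
[... 433 characters left out ...]
.015, -0.002]), (0.48, [0.655, -0.177, 0.191])]
top engine [(0.98, [0.646, -0.177, -0.002]), (0.74, [0.561, -0.463, 0.001])]
top stand [(0.97, [0.802, 0.094, 0.003]), (0.87, [0.602, 0.164, 0.002]), (0.64, [0.354, 0.428, -0.003])]
top lens [(0.62, [0.319, 0.418, 0.166]), (0.57, [0.776, 0.085, 0.161]), (0.47, [0.585, 0.166, 0.164])]
top focus [(0.65, [0.603, 0.163, 0.001]), (0.55, [0.738, 0.08, 0.233]), (0.54, [0.56, 0.162, 0.221]), (0.51, [0.282, 0.417, 0.228])]
top bottle [(0.59, [0.563, -0.465, 0.004]), (0.18, [0.648, -0.182, -0.003])]
top tape [(0.75, [0.4, 0.265, -0.002]), (0.36, [0.56, -0.466, 0.001])]
top wheel [(0.68, [0.452, 0.009, -0.002])]
top spares [(0.71, [0.606, 0.008, -0.002])]
```

View pics/side0.png

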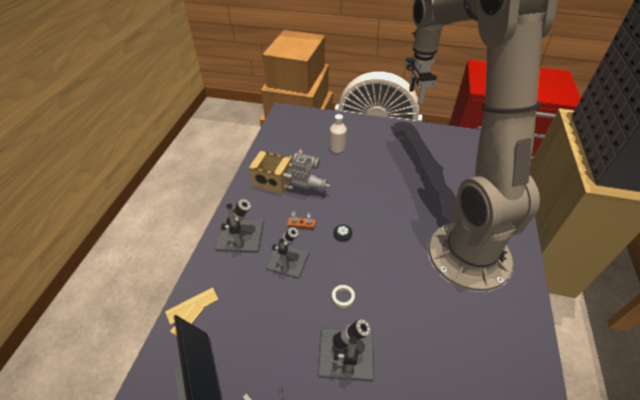

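View pics/top0.png

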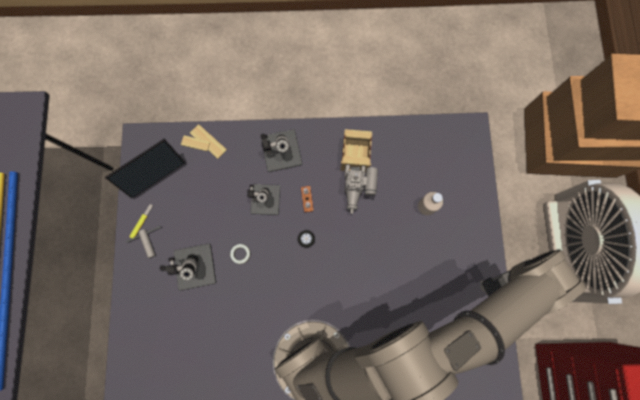

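Candidates for the stand: side px (240,235), (288,262) and (347,355), which are top px (281,150), (265,198) and (194,267). The middle one, foot about 30 px in the top view (≈120 mm), looks smallest. Candidates for the plug: the one on the engine at side ~(300,165), and two spares at (293,215) and (308,217). The crop below checks both choices.

```bash
python3 - <<'E'
import cv2,numpy as np
a=cv2.imread('pics/side0.png'); t=cv2.imread('pics/top0.png')
A=cv2.resize(a[140:290,210:350],None,fx=4,fy=4,interpolation=cv2.INTER_CUBIC)[:600]
B=cv2.resize(t[120:220,240:290],None,fx=4,fy=4,interpolation=cv2.INTER_CUBIC)
C=np.zeros((600,800,3),np.uint8);C[:,:560]=A;C[:400,570:770]=B
cv2.imwrite('pics/crop1.png',C)
E
```

```text
(no output)
```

View pics/crop1.png

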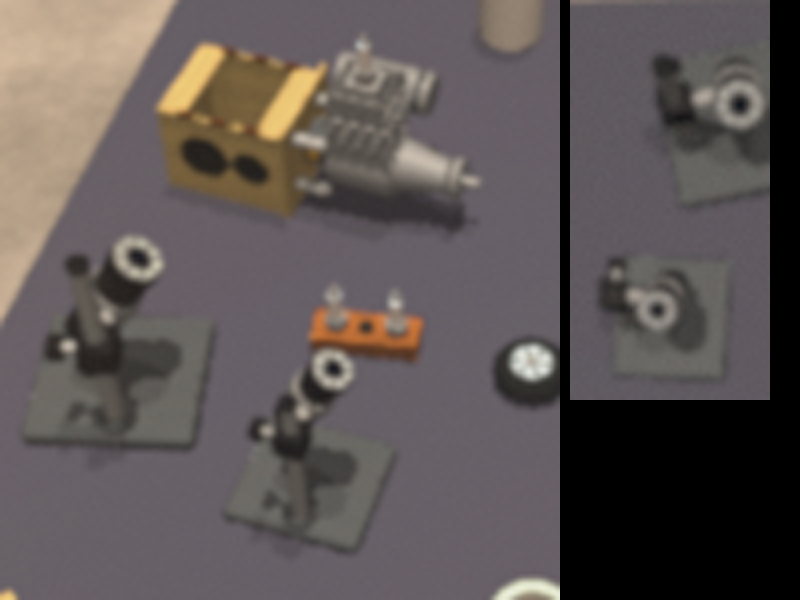

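The middle stand, side (288,262), has the smallest foot of the three. The plug wanted stands on the engine head at side (300,152); the two spares stand in the wooden block.

```bash
python3 - <<'E'
from station import robot
import numpy as np
np.set_printoptions(precision=4,suppress=True)
near={'plug_insulator':[.65,-.177,.19],'lens':[.586,.165,.166],'focus':[.56,.164,.22],'stand':[.604,.163,.003],'engine':[.648,-.176,0]}
R={}
for c in ['side','top']:
    for k in range(4):
        robot.camera(c)
        for t,n in near.items():
            if k>1 and t in('stand','engine'): continue
            for d in robot.pinpoint(c,t):
                if np.linalg.norm(np.array(d['position'])-n)<.025: R.setdefault((t,c),[]).append(d['position'])
for k,v in R.items(): print(k,len(v),np.mean(v,0),np.std(v,0))
print(robot.get_state()['clock'])
E
```

```text
('plug_insulator', 'side') 4 [ 0.6482 -0.1794  0.189 ] [0.0003 0.0021 0.0012]
('lens', 'side') 4 [0.5848 0.1619 0.1682] [0.0018 0.0006 0.0013]
('focus', 'side') 4 [0.5586 0.1636 0.2223] [0.0007 0.0016 0.0021]
('stand', 'side') 2 [0.6093 0.1588 0.0026] [0.0013 0.0008 0.001 ]
('engine', 'side') 1 [ 0.6512 -0.1781 -0.0004] [0. 0. 0.]
('plug_insulator', 'top') 4 [ 0.6514 -0.1786  0.1903] [0.0009 0.001  0.0012]
('lens', 'top') 4 [0.5853 0.1658 0.162 ] [0.0019 0.0016 0.0017]
('focus', 'top') 4 [0.5591 0.1615 0.2209] [0.0013 0.0005 0.0011]
('stand', 'top') 2 [ 0.6043  0.1629 -0.0002] [0.0014 0.0004 0.0008]
('engine', 'top') 2 [ 0.6452 -0.1794 -0.0014] [0.0003 0.0003 0.001 ]
3.0
```

>>> play_rows([
  [[0,0,0],[1.5,-0.7,-3],-1],
  [[0,0,0],[5,-2.5,-5.5],-1],
  [[0,0,0],[9.5,-4.6,-5.5],-1],
  [[0,0,0],[14,-6.8,-5.5],-1],
  [[0,0,0],[18.5,-9,-5.5],-1],
  [[0,0,0],[23,-11.2,-5.5],-1],
  [[0,0,0],[27.5,-13.4,-5.5],-1],
  [[0,0,0],[32,-15.6,-5.5],-1],
  [[0,0,0],[36.5,-17.8,-5.5],-1],
  [[0,0,0],[41,-20,-5.5],-1],
  [[0,0,0],[45.5,-22.2,-5.5],-1],
  [[0,0,0],[49.5,-24.1,-5.5],-1],
  [[0,0,0],[52,-25.3,-5.5],-1],
  [[0,0,0],[52.9,-25.7,-5.5],-1],
  [[0,0,0],[52.9,-25.7,-5.5],-1],
  [[0,0,0],[52.9,-25.7,-5.5],-1],
])

```text
clock: 5.0
tool_pos: [0.649, -0.1813, 0.2606]
tool_rot: [[0.922, 0.387, -0.0], [0.387, -0.922, -0.001], [-0.0, 0.0, -1.0]]
contact_force: [-0.2, -0.8, -0.0]
gripper_width: 0.0936
```

```bash
cat > h.py <<'E'
import numpy as np,cv2
from scipy.spatial.transform import Rotation as Ro
from station import robot
np.set_printoptions(precision=4,suppress=True)
def proj(c,P):
    p=robot.camera_params(c);E=p['extrinsics']
    return cv2.projectPoints(np.atleast_2d(np.array(P,float)),cv2.Rodrigues(E[:3,:3])[0],E[:3,3],p['intrinsics'],p['dist'])[0][:,0]
def crop(c,P,h,f,name,marks=()):
    im=robot.camera(c)[:,:,::-1].copy(); u=proj(c,P)[0]; x,y=(u-h).astype(int).clip(0)
    I=cv2.resize(im[y:y+2*h,x:x+2*h],None,fx=f,fy=f,interpolation=cv2.INTER_CUBIC)
    for m,col in marks:
        q=((proj(c,m)[0]-[x,y]+.5)*f).astype(int); cv2.drawMarker(I,tuple(map(int,q)),col,cv2.MARKER_CROSS,12,1)
    return I
def pts(t,near,cams=('side','top'),n=4,r=.03):
    for c in cams:
        v=[]
        for k in range(n):
            robot.camera(c)
            v+=[d['position'] for d in robot.pinpoint(c,t) if np.linalg.norm(np.array(d['position'])-near)<r]
        if v: print(t,c,len(v),np.mean(v,0),np.std(v,0))
def rel(pos,R):
    s=robot.get_state();R0=np.array(s['tool_rot']);
    print('turn',np.degrees(Ro.from_matrix(R0.T@R).as_rotvec()),'shift cm',R0.T@(np.array(pos)-s['tool_pos'])*100)
E
python3 - <<'E'
from h import *
s=robot.get_state();print(s['clock'],s['tool_pos'],s['qpos'])
pl=[.6495,-.179,.189]; g=(0,255,0);r=(0,0,255)
m=[(pl,r),(np.array(pl)+[0,0,.023],r),(s['tool_pos'],g)]
A=crop('side',[.65,-.179,.215],35,5,'',m);B=crop('top',[.65,-.179,.215],35,5,'',m)
cv2.imwrite('pics/c2.png',np.hstack([A,B]))
pts('plug_insulator',[.65,-.179,.19])
E
```

```text
5.0 [ 0.649  -0.1813  0.2606] [ 0.2948  0.3909 -0.161   1.5335  0.0656  1.2226 -1.0505]
plug_insulator side 3 [ 0.6487 -0.1784  0.1902] [0.001  0.0012 0.0006]
```

View pics/c2.png

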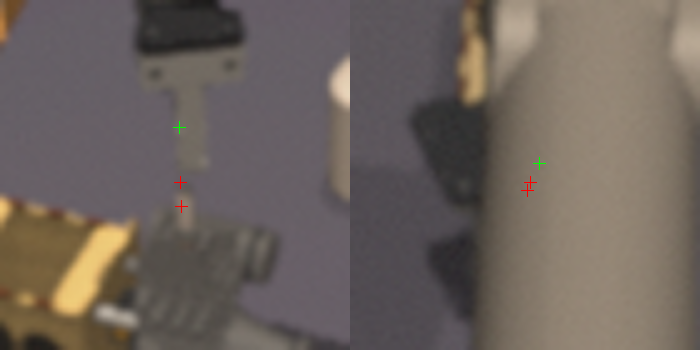

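>>> play_rows([
  [[0,0,0],[0,-0.1,1],-1],
  [[0,0,0],[0,-0.1,2.5],-1],
  [[0,0,0],[0,-0.1,4],-1],
  [[0,0,0],[0,-0.1,5.5],-1],
  [[0,0,0],[0,-0.1,7],-1],
  [[0,0,0],[0,-0.1,8],-1],
  [[0,0,0],[0,-0.1,8.2],-1],
  [[0,0,0],[0,-0.1,8.2],-1],
])

```text
clock: 6.9
tool_pos: [0.6496, -0.1789, 0.1788]
tool_rot: [[0.922, 0.388, 0.0], [0.388, -0.922, -0.0], [0.0, 0.0, -1.0]]
contact_force: [-0.2, -0.2, 0.3]
gripper_width: 0.0942
```

>>> play_rows([
  [[0,0,0],[-0.1,0,0],0.3],
  [[0,0,0],[-0.1,0,0],0.5],
  [[0,0,0],[-0.1,0,0],0.6],
  [[0,0,0],[-0.1,0,0],0.6],
  [[0,0,0],[-0.1,0,0],0.7],
  [[0,0,0],[-0.1,0,0],0.7],
  [[0,0,0],[-0.1,0,0],0.8],
  [[0,0,0],[-0.1,0,0],0.8],
])

```text
clock: 7.9
tool_pos: [0.6485, -0.1793, 0.1785]
tool_rot: [[0.922, 0.388, 0.0], [0.388, -0.922, 0.0], [0.0, -0.0, -1.0]]
contact_force: [-0.7, -0.4, -0.1]
gripper_width: 0.0173
```

>>> play_rows([
  [[0,0,0],[0,0,0],0.8],
  [[0,0,0],[0,0,0],1],
  [[0,0,0],[0,0,0],1],
  [[0,0,0],[0,0,0],1],
])

```text
clock: 8.4
tool_pos: [0.6485, -0.1792, 0.1785]
tool_rot: [[0.922, 0.388, -0.0], [0.388, -0.922, 0.0], [-0.0, -0.0, -1.0]]
contact_force: [0.0, -0.2, -0.3]
gripper_width: 0.0111
```

>>> play_rows([
  [[0,0,0],[0,0,0],1],
  [[0,0,0],[0,0,-0.3],1],
  [[0,0,0],[0,0,-0.8],1],
  [[0,0,0],[0,0,-1.3],1],
  [[0,0,0],[0,0,-1.8],1],
  [[0,0,0],[0,0,-2.3],1],
  [[0,0,0],[0,0,-2.8],1],
  [[0,0,0],[0,0,-4],1],
  [[0,0,0],[0,0,-6],1],
  [[0,0,0],[0,0,-8],1],
  [[0,0,0],[0,0,-9],1],
  [[0,0,0],[0,0,-9],1],
  [[0,0,0],[0,0,-9],1],
])

```text
clock: 10.02
tool_pos: [0.6482, -0.1792, 0.2679]
tool_rot: [[0.922, 0.388, -0.001], [0.388, -0.922, 0.0], [-0.001, -0.001, -1.0]]
contact_force: [0.1, 0.7, -1.0]
gripper_width: 0.0115
```

```bash
python3 - <<'E'
from h import *
s=robot.get_state();print(s['tool_pos'],s['gripper_width'],s['qpos'])
t=s['tool_pos'];g=(0,255,0);r=(0,0,255)
m=[(t-[0,0,.035],r),(t,g)]
A=crop('side',t-[0,0,.03],30,10,'',m)
cv2.imwrite('pics/c3.png',A)
pts('plug_insulator',t,('side',),2,.05);pts('plug_tip',t-[0,0,.035],('side',),2,.05)
n=np.array([-.026,-.0015,.0565]);n/=np.linalg.norm(n)
R0=np.array(s['tool_rot']);
ax=np.cross(R0[:,2],-n);a=np.arcsin(np.linalg.norm(ax));R=Ro.from_rotvec(ax/np.linalg.norm(ax)*a).as_matrix()@R0
F=np.array([.559,.1625,.2215]); 
print('final tcp',F+n*(.0455-.0105)); rel(F+n*(.035+.05),R)
E
```

```text
[ 0.6482 -0.1792  0.2679] 0.011530281637350382 [ 0.2933  0.3847 -0.1623  1.5268  0.0641  1.2361 -1.0505]
plug_insulator side 1 [ 0.6475 -0.1802  0.2801] [0. 0. 0.]
plug_tip side 2 [ 0.6485 -0.1764  0.2359] [0.0003 0.0003 0.0003]
final tcp [0.5444 0.1617 0.2533]
turn [-8.2881 23.3302 -0.0015] shift cm [  1.6709 -36.1593  -3.0287]
```

View pics/c3.png

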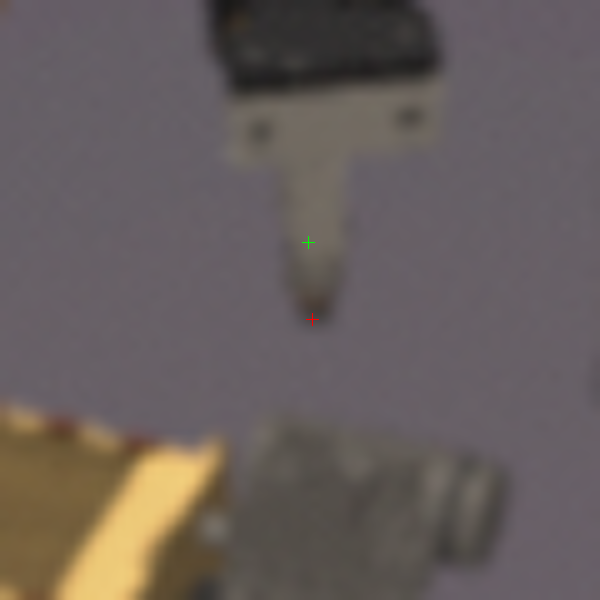

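>>> play_rows([
  [[0,0,0],[0,-1,-2],1],
  [[-0.5,1.3,0],[0.1,-3.5,-3],1],
  [[-1.2,3.3,0],[0.3,-7,-3],1],
  [[-2,5.6,0],[0.5,-10.5,-3],1],
  [[-2.9,8,0],[0.7,-14,-3],1],
  [[-3.8,10.5,0],[0.8,-17.5,-3],1],
  [[-4.7,13,0],[1,-21,-3],1],
  [[-5.6,15.5,0],[1.2,-24.5,-3],1],
  [[-6.4,18,0],[1.4,-28,-3],1],
  [[-7.2,20.3,0],[1.5,-31.5,-3],1],
  [[-7.9,22.2,0],[1.6,-34.4,-3],1],
  [[-8.2,23.1,0],[1.7,-35.8,-3],1],
  [[-8.3,23.3,0],[1.7,-36.2,-3],1],
  [[-8.3,23.3,0],[1.7,-36.2,-3],1],
  [[-8.3,23.3,0],[1.7,-36.2,-3],1],
])

```text
clock: 12.35
tool_pos: [0.5239, 0.1603, 0.2988]
tool_rot: [[0.836, 0.357, 0.418], [0.382, -0.924, 0.023], [0.394, 0.14, -0.908]]
contact_force: [0.7, 0.4, 0.3]
gripper_width: 0.0115
```

```bash
python3 - <<'E'
from h import *
s=robot.get_state();print(s['clock'],s['tool_pos'],s['tool_rot'],s['gripper_width'],s['qpos'])
t=np.array(s['tool_pos']);z=np.array(s['tool_rot'])[:,2];g=(0,255,0);r=(0,0,255)
L=np.array([.585,.164,.165]);n=np.array([-.026,-.0015,.0565]);n/=np.linalg.norm(n)
m=[(t+.035*z,r),(t,g),(L,r),(L+.06*n,r),(L-.095*n,g)]
A=crop('side',L+.06*n,40,10,'',m);B=crop('top',L+.03*n,40,10,'',m)
cv2.imwrite('pics/c4.png',np.hstack([A[100:700,100:500],B[100:700,200:600]]))
pts('plug_tip',t+.035*z,('side','top'),3,.03)
pts('lens',L,n=5);pts('focus',L+.06*n,n=5)
E
```

```text
12.35 [0.5239 0.1603 0.2988] [[ 0.8357  0.3565  0.4177]
 [ 0.3824 -0.9237  0.0233]
 [ 0.3942  0.1403 -0.9083]] 0.01149485205599076 [-0.0354 -0.0744 -0.4769  2.0713  0.2241  0.759  -1.8245]
plug_tip side 3 [0.5393 0.1638 0.2698] [0.0005 0.0011 0.0009]
lens side 5 [0.5849 0.1619 0.1668] [0.0018 0.0024 0.0013]
lens top 5 [0.5846 0.1656 0.1617] [0.0007 0.0014 0.0008]
focus side 5 [0.5571 0.1651 0.2202] [0.0015 0.0016 0.0003]
focus top 5 [0.5598 0.1638 0.2194] [0.001  0.0008 0.0021]
```

View pics/c4.png

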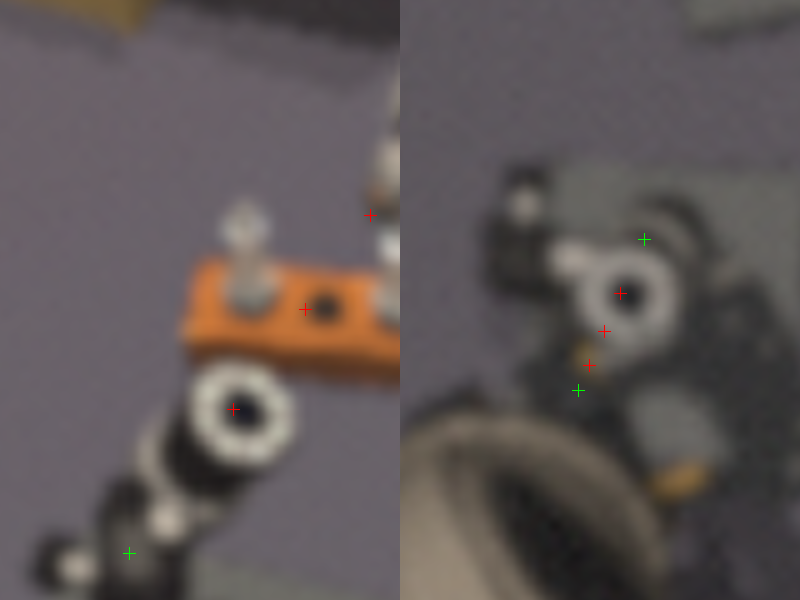

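```bash
python3 - <<'E'
from h import *
def back(c,uv,z):
    p=robot.camera_params(c);E=p['extrinsics'];R=E[:3,:3];C=-R.T@E[:3,3]
    u=cv2.undistortPoints(np.array(uv,float)[:,None],p['intrinsics'],p['dist'])[:,0]
    d=np.c_[u,np.ones(len(u))]@R
    return C+d*((z-C[2])/d[:,2])[:,None]
P=back('top',[(252.5,184.5),(280.5,185.5),(278,215),(250.5,213.75)],.012)
print(P);print('far->near edges az',[np.degrees(np.arctan2(*(P[b]-P[a])[[1,0]])) for a,b in((0,3),(1,2))],'side edges',[np.degrees(np.arctan2(*(P[b]-P[a])[[1,0]])) for a,b in((0,1),(3,2))])
# side crop c1 corners (crop/4+210,140)
Q=back('side',[(210+x/4,140+y/4) for x,y in((395,450),(350,548),(225,515))],.012);print(Q)
print([np.degrees(np.arctan2(*(Q[b]-Q[a])[[1,0]])) for a,b in((0,1),(1,2))])
# triangulate the lens centre from the ring pixels of picture c4
L=np.array([.585,.164,.165]);n=np.array([-.026,-.0015,.0565]);n/=np.linalg.norm(n)
a=(proj('side',L+.06*n)[0]-40).astype(int)+np.array([342,513])/10-.45
b=(proj('top',L+.03*n)[0]-40).astype(int)+np.array([429,397])/10-.45
from scipy.optimize import least_squares
r=least_squares(lambda X:np.r_[proj('side',X)[0]-a,proj('top',X)[0]-b],L);print('lens tri',r.x,r.fun)
E
```

```text
[[0.6698 0.2159 0.012 ]
 [0.6621 0.1055 0.012 ]
 [0.5441 0.1169 0.012 ]
 [0.5526 0.2238 0.012 ]]
far->near edges az [np.float64(176.16129101754802), np.float64(174.49401324481812)] side edges [np.float64(-93.97954825987031), np.float64(-94.54992937706653)]
[[0.5427 0.1266 0.012 ]
 [0.5553 0.2299 0.012 ]
 [0.6659 0.2232 0.012 ]]
[np.float64(83.07682513522667), np.float64(-3.4896669870319825)]
lens tri [0.5836 0.1615 0.1604] [-0.2032 -0.0587  0.0184  0.2404]
```

```bash
python3 - <<'E'
from h import *
s=robot.get_state();R0=np.array(s['tool_rot'])
a,b=np.radians([25.3,177.5]);n=np.array([np.sin(a)*np.cos(b),np.sin(a)*np.sin(b),np.cos(a)])
ax=np.cross(R0[:,2],-n);R=Ro.from_rotvec(ax).as_matrix()@R0
F=np.array([.559,.164,.2195]);print(n,F+.035*n);rel(F+.035*n,R)
E
```

```text
[-0.427   0.0186  0.9041] [0.5441 0.1647 0.2511]
turn [-2.4615 -0.3962  0.    ] shift cm [-0.0169 -0.2742  5.1653]
```

>>> play_rows([
  [[-0.6,-0.1,0],[0,-0.1,0.7],1],
  [[-1.2,-0.2,0],[0,-0.2,1.7],1],
  [[-2,-0.3,0],[0,-0.3,2.8],1],
  [[-2.5,-0.4,0],[0,-0.3,3.9],1],
  [[-2.5,-0.4,0],[0,-0.3,4.8],1],
  [[-2.5,-0.4,0],[0,-0.3,5.2],1],
  [[-2.5,-0.4,0],[0,-0.3,5.2],1],
  [[-2.5,-0.4,0],[0,-0.3,5.2],1],
])

```text
clock: 16.05
tool_pos: [0.5444, 0.165, 0.2512]
tool_rot: [[0.838, 0.339, 0.428], [0.383, -0.923, -0.019], [0.388, 0.18, -0.904]]
contact_force: [-1.2, -0.1, -0.2]
gripper_width: 0.0114
```

```bash
python3 - <<'E'
from h import *
s=robot.get_state();print(s['clock'],s['tool_pos'],s['tool_rot'][:,2],s['gripper_width'],s['contact_force'])
t=np.array(s['tool_pos']);z=np.array(s['tool_rot'])[:,2];g=(0,255,0);r=(0,0,255)
L=np.array([.5845,.163,.164])
A=crop('side',t,40,10,'',[(t+.035*z,r),(t-.0235*z,g),(L,r)]);B=crop('top',t,40,10,'',[(t+.035*z,r),(L,r)])
cv2.imwrite('pics/c5.png',np.hstack([A[200:800,200:600],B[100:700,200:600]]))
pts('plug_tip',t+.035*z,('side','top'),3,.03)
pts('plug_insulator',t-.01*z,('side',),3,.03)
pts('lens',L,n=3);pts('stand',[.605,.163,0],n=1)
print(robot.get_state()['clock'])
E
```

```text
16.05 [0.5444 0.165  0.2512] [ 0.4275 -0.0191 -0.9038] 0.011350807233305503 [-1.1594 -0.1457 -0.206 ]
plug_tip side 3 [0.5592 0.1669 0.2213] [0.0005 0.0011 0.0021]
plug_insulator side 2 [0.5389 0.1659 0.261 ] [0.0001 0.0001 0.0008]
lens side 2 [0.5844 0.1638 0.1669] [0.     0.001  0.0002]
lens top 3 [0.5847 0.1649 0.1622] [0.002  0.0009 0.0009]
stand side 1 [0.607  0.161  0.0054] [0. 0. 0.]
stand top 1 [0.6044 0.1603 0.0009] [0. 0. 0.]
17.85
```

View pics/c5.png

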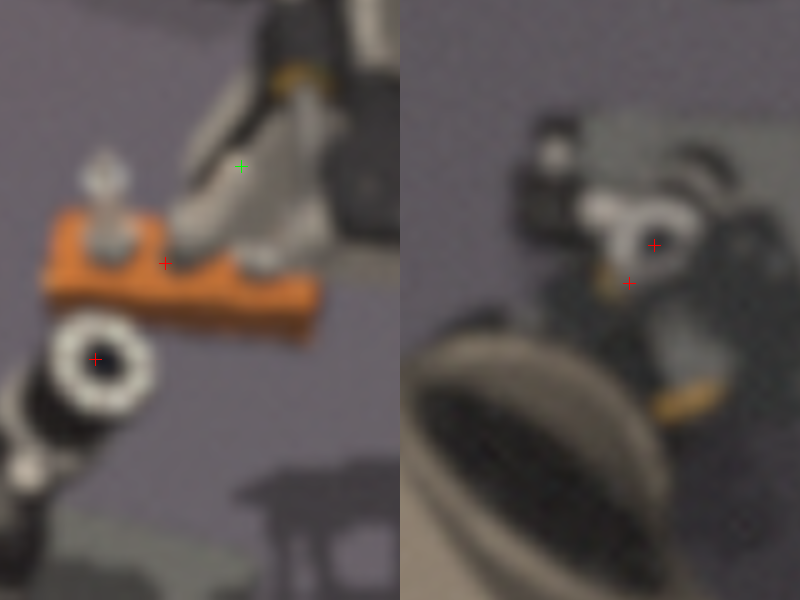

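```bash
python3 - <<'E'
from h import *
s=robot.get_state();print(s['tool_pos'],np.abs(s['qvel']).max(),s['gripper_width']);print(robot.job_done())
E
```

```text
[0.5443 0.1649 0.2509] 0.0014257224874783764 0.011168466061874636
the job is handed in; nothing more can be done
None
```

I drew the plug straight up out of the cylinder head by its insulator. It is now held still in the air over the smallest camera stand, electrode end towards the lens, and the job is handed in. The hand-in reports no verdict.

**Position:** From the arm's pose, the tip is at about (0.559, 0.164, 0.220). The lens is at about (0.5845, 0.164, 0.1645), so the tip is roughly 60 mm from the glass. The network placed the tip about 3 mm from there in the side view. The top view gave no tip reading.

**Alignment:** The plug lies along my estimate of the lens axis, about 25° from vertical. Estimates of the axis differ by about 1.5° in tilt. For heading, the networks gave 181° and the stand's foot gave about 175°, so I set it in between. The lens position readings also differ by about 5 mm in height between the two cameras.

**Last checks:**
- The gripper was still holding at 11 mm and the arm was still.
- Contact forces were about 1 N at every reading, so I saw no sign of touching anything.
- The lens and stand were found where they were before.
- I did not measure the bottle, tape, wheel or spares again at the end; the arm's path stayed clear of them.
- The last clock reading before hand-in was 17.9 s, against the 35 s limit.

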